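# Refill the soap tower by the sink to its fill line

### The arm

A 6-joint arm with a two-finger parallel gripper is mounted at the origin on a cart in front of the work surface, level with it; the furniture and walls round the work are solid. World frame = base frame: x ahead of the robot, y to its left, z up, the work surface at z = 0. Lengths are in m, angles in rad, forces in N, time in s.
With the tool pointing down it reaches from about 0.35 to 0.875 m from the base axis. Payload 15.5 kg.
Tool frame: the origin (TCP) lies midway between the tips of the shut fingers; the grasp point (between the pads) lies arm.grip_point_offset behind it (arm.grip_point_offset is the distance from the TCP to the grasp point, in m); z points along the fingers, x is the direction in which the jaws open and shut, and the axes are right-handed (so a half turn about z gives the same grasp; the last joint's range is limited). The gripper opens to 85 mm and grips with 20 to 120 N. Pads are 22 mm wide; open, the fingers measure 114 mm over their backs; the gripper's body (76 mm by 85 mm) begins 54 mm behind the grasp point. The pads swing forward as they close: fully open they stand 13 mm farther back than shut.
Start: joints at [-0.096, 0.494, 1.345, -0, 1.302, -0.096], TCP at [0.625, 0, 0.231] pointing down, gripper open.
Joint ranges: [-2.91, 2.91], [-0.82, 2.16], [0.22, 2.67], [-1.22, 4.37], [0.12, 2.79], [-3.08, 3.08]. Speed limits (rad/s): [1.89, 1.89, 2.57, 3.01, 3.01, 3.01].

### API

Orientations are given as [roll, pitch, yaw] about the fixed x, y, z axes, in that order (R = Rz(yaw) Ry(pitch) Rx(roll)).
In Python, from workcell import telemetry, optics, sign_off, arm gives the robot as it stands.
- The arm moves only by the shell command python3 -m pendant 'ROWS'. ROWS is a JSON object of lists of equal length, an entry for each row: "dp": the shift along the tool's x, y, z in cm, a list of three; "turn": the turn about the tool's z in rad; "jaw": the gripper's target within -1 to 1 (fully open at 1, half-way at 0, shut at -1). A call has 1 to 10 rows; each row shifts and turns the commanded pose from where the row before left it, along the tool's axes as they then stand; what a row does not reach is not made up. A row lasts 1/12 s, in which the tool goes at most 41.7 mm and 7.16 degrees, less where a joint would pass 70% of its speed; a pose out of reach is approached as far as the arm can. A call is refused whole if a number of a shift passes 4.17 or a number of a turn 0.125, either way. A call with a gripper value outside its range is refused whole. The fingers move at their own pace and stop on an object; the grip force is fixed at half the most. Time passes only in rows, so rows that do not move let the fingers close. It gives the time, the measured TCP pose, the force and the opening at its end, in the units of the state.
- telemetry.sense(): the state, without advancing time (a new reading comes with each control period).
- optics.grab_frame(name): name is "scene" or "side" or "wrist"; returns (picture, depth): 400x640x3 uint8, red, green, blue; 400x640 float32, m along the optical axis (not along the pixel's ray), 0 where there is no reading.
- optics.camera_params(name): a dict with "fovy" (degrees; the focal length in pixels is half the picture's height over the tangent of half this angle, whatever the lens; pixels are square), "cx", "cy" (the principal point, pixels), "eye" and "orientation" of the camera in the world; the wrist camera has in their place "tool_from_camera" (4x4, takes a point from camera to tool coordinates, whose origin is the TCP and whose axes are the tool frame's). Camera axes: x right, y down, z forward; pixel columns grow to the right and rows downward; lengths in m; the calibration is good to about 2 mm. A picture is of the moment at which its call begins: read the wrist's pose just before it. camera_params takes no time and is no camera call.
- sign_off(): hands the job in, once; it reports no verdict.
The state is a dict: "t": time; "joints": joint angles; "qd": joint speeds; "tau": joint torques, N m; "position": TCP position; "orientation": TCP orientation; "ft_force": force on the tool from outside, world axes, zero at the start; "wrist_torque": the same for the moment, N m; "grip_width": finger opening in m.
Only numpy, scipy, OpenCV 4.12 (cv2) and the standard library are available. Lean on these libraries where they do the work, as an engineer would, in place of code of your own. Each camera call takes 0.05 s, during which the arm holds its last target.

### The job

Refill the empty steel soap tower: stack the two full, thick round soap bars in it, one flat on the other, so that the top of the stack comes up to the black fill line. Leave the thin worn bar out, lying on the counter.

Things in the scene. Friction and masses are not known exactly. Their poses are not given: they have to be found in the camera images.
- tower: Fixed steel tube, open on top. Origin: centre of its underside on the counter, z up its axis. Floor plate 92 mm across, top at z = 5 mm. Two curved walls on its own +x and -x sides, 3 mm thick, inner diameter 70 mm, rim at z = 68 mm; between them slots 44 mm wide facing its own +y and -y, open from plate to top, for fingers closing along its y. Black fill line at z = 57 mm. Yaw within 0.5 rad.
- soap_a: Full round soap bar, a tan disc 52 mm across and 26 mm thick, about 60 g, lying flat on the counter. Origin: centre of its underside, z up. The two full bars are alike; their order does not matter.
- soap_b: The other full soap bar, same as soap_a: 52 mm across, 26 mm thick, origin at the centre of its underside.
- soap_worn: Worn thin soap bar of the same tan colour and 52 mm across but only 12 mm thick, lying on the counter; origin at the centre of its underside. Not to be used.
Not all that is in view belongs to the job. Leave any green look-alike of the soap_b alone. Leave any green look-alike of the soap_a alone.

How it is judged:
On the way:
1. one full bar lies flat on the tower's floor (((horizontal distance between soap_a and tower below 0.015 m and height (world z) of soap_a below 0.01 m and angle between soap_a's own z axis and vertical below 0.17 rad) or (horizontal distance between soap_b and tower below 0.015 m and height (world z) of soap_b below 0.01 m and angle between soap_b's own z axis and vertical below 0.17 rad))), for 0.2 s.
At the end, for the whole second after the job is handed in: Both full bars stand in the tower, one flat on its floor and the other flat on the first (within 5 mm in height, 15 mm of the axis and about 10 degrees), so that the top is level with the fill line; both are at rest; the worn bar lies on the counter, more than 70 mm from the tower's axis (horizontal distance between each of soap_a, soap_b and tower below 0.015 m and angle between each of soap_a, soap_b's own z axis and vertical below 0.17 rad and ((height (world z) of soap_a below 0.01 m and height (world z) of soap_b between 0.026 and 0.036 m) or (height (world z) of soap_b below 0.01 m and height (world z) of soap_a between 0.026 and 0.036 m)) and linear speed of each of soap_a, soap_b below 0.02 m/s and horizontal distance between soap_worn and tower above 0.07 m and height (world z) of soap_worn between -0.02 and 0.03 m); the robot touches nothing.
It also fails if it takes over 46 s, if anything falls off the work surface, if the arm or the gripper's body presses on something with over 40 N, if the wrist force passes 120 N, or if a joint passes its speed limit or range.

## Working session

There is one attempt and no reset: what is moved stays moved. The work goes in short steps, Python scripts to look and compute and a shell command to move; the robot and the scene stay as the last step left them, time stands still between calls to the robot, and variables do not carry over. Pictures are saved under pics/ and viewed, and the job is handed in when it is done.

```bash
mkdir -p pics
cat > h.py <<'E'
import numpy as np, cv2
from workcell import telemetry, optics, arm
def grab(name,fn):
    s=telemetry.sense(); p,d=optics.grab_frame(name)
    cv2.imwrite('pics/'+fn+'.png',cv2.cvtColor(p,cv2.COLOR_RGB2BGR)); np.save('pics/'+fn+'.npy',d)
    import json; json.dump({'pos':list(map(float,s['position'])),'ori':list(map(float,s['orientation']))},open('pics/'+fn+'.json','w'))
    return s,p,d
E
python3 - <<'E'
from h import *
print(telemetry.sense(), arm.grip_point_offset)
for n in ['scene','side','wrist']:
    grab(n,n+'0'); print(n,optics.camera_params(n))
E
```

```text
{'t': 0.0, 'joints': array([-9.55183298e-02,  4.94145694e-01,  1.34613999e+00,  1.48850426e-05,
        1.30248039e+00, -9.55210985e-02]), 'qd': array([-0.00094551, -0.00050814,  0.00087599, -0.00046762, -0.0013744 ,
        0.00111437]), 'tau': array([-2.68344644e-03, -8.82162237e+01, -3.83866239e+01, -4.40739132e-04,
        1.02696815e-02,  1.38197843e-04]), 'position': array([6.24643232e-01, 3.07608846e-05, 2.30720557e-01]), 'orientation': array([-3.14146646e+00,  1.16670320e-03, -1.11228026e-06]), 'ft_force': array([-0.63119374, -0.74580777, -0.15916296]), 'wrist_torque': array([ 0.00575734,  0.05151664, -0.00329293]), 'grip_width': 0.08538452686682535} 0.0187
scene {'fovy': 48.83395893215589, 'cx': 318.7505646061594, 'cy': 199.72102692828713, 'eye': array([-0.29951698, -0.52948767,  0.63674008]), 'orientation': array([-2.14349601, -0.02214446, -1.02758262])}
side {'fovy': 47.128669849819566, 'cx': 312.33948557948395, 'cy': 196.75189075785877, 'eye': array([0.11598838, 0.99496946, 0.53290695]), 'orientation': array([-1.99715618,  0.015062  , -2.81144091])}
wrist {'fovy': 62.80358629038549, 'cx': 317.55372251880647, 'cy': 201.47336769414915, 'tool_from_camera': array([[ 9.99999556e-01,  9.35032860e-04, -1.20541863e-04,
        -1.04231913e-04],
       [-8.51545368e-04,  9.50692793e-01,  3.10133016e-01,
        -7.88718340e-02],
       [ 4.04582841e-04, -3.10132776e-01,  9.50693167e-01,
        -1.42287807e-01],
       [ 0.00000000e+00,  0.00000000e+00,  0.00000000e+00,
         1.00000000e+00]])}
```

View pics/scene0.png

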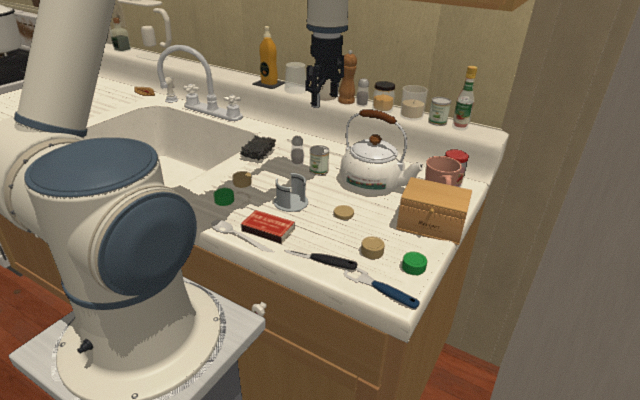

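View pics/side0.png

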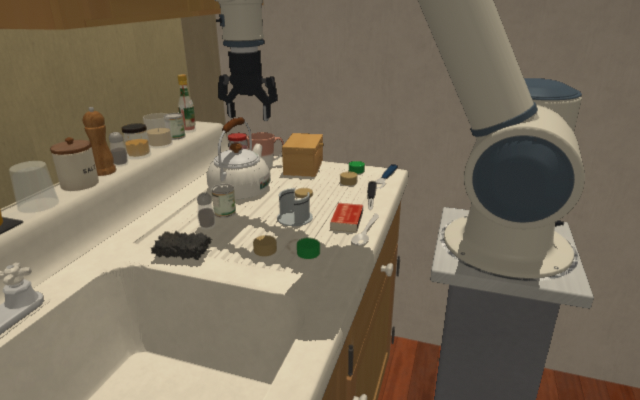

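View pics/wrist0.png

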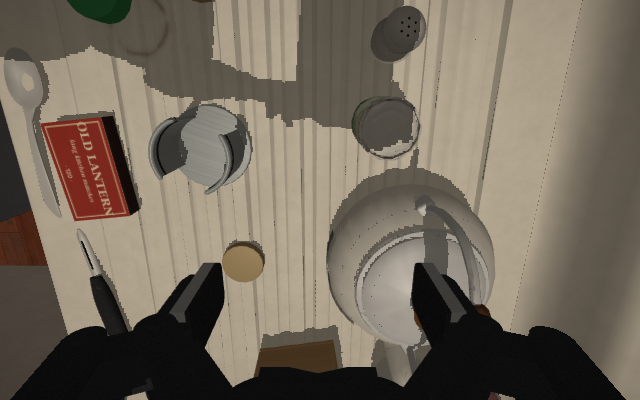

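Scene picture: tower at (291,193), tan discs at (242,180), (344,212) and (373,247), green decoys at (224,196) and (414,263). The wrist view has the tower at (202,146) and a small disc at (243,261). I'll measure the heights and positions with depth.

```bash
cat >> h.py <<'E'
from scipy.spatial.transform import Rotation as R
import json
def cloud(name,fn):
    d=np.load('pics/'+fn+'.npy'); c=optics.camera_params(name)
    f=200/np.tan(np.radians(c['fovy'])/2)
    v,u=np.mgrid[0:400,0:640]
    P=np.stack([(u-c['cx'])/f*d,(v-c['cy'])/f*d,d],-1)
    if name=='wrist':
        T=c['tool_from_camera']; P=P@T[:3,:3].T+T[:3,3]
        s=json.load(open('pics/'+fn+'.json')); return P@R.from_euler('xyz',s['ori']).as_matrix().T+s['pos'],d
    return P@R.from_euler('xyz',c['orientation']).as_matrix().T+c['eye'],d
def circ(xy):
    A=np.c_[2*xy,np.ones(len(xy))]; s=np.linalg.lstsq(A,(xy**2).sum(1),rcond=None)[0]
    return s[:2],np.sqrt(s[2]+s[:2]@s[:2])
def disc(name,fn,u,v,r=25):
    P,d=cloud(name,fn); im=cv2.imread('pics/'+fn+'.png')
    z0=np.median(P[v-2:v+3,u-2:u+3,2])
    m=np.zeros(d.shape,bool); m[max(0,v-r):v+r,max(0,u-r):u+r]=1
    m&=(d>0)&(abs(P[...,2]-z0)<.004)
    n,l=cv2.connectedComponents(m.astype(np.uint8)); m=l==l[v,u]
    q=P[m][:,:2]; h=cv2.convexHull(q.astype(np.float32))[:,0]
    (c,rad)=cv2.minEnclosingCircle(h)
    return z0,m.sum(),q.mean(0).round(4),np.round(c,4),round(rad,4),q.min(0).round(4),q.max(0).round(4)
E
python3 - <<'E'
from h import *
for n,u,v in [('scene',242,177),('scene',344,210),('scene',373,243),('side',264,242),('side',348,177),('side',304,192),('wrist',243,261)]:
    print(n,u,v,*disc(n,n+'0',u,v,35 if n=='wrist' else 16))
P,d=cloud('wrist','wrist0')
# tower rim
sub=P[90:210,135:265]; z=sub[...,2]; 
m=(z>.060)&(z<.075); q=sub[m][:,:2]; print('rim',m.sum(),np.median(z[m]),q.min(0),q.max(0),circ(q))
m=(z>.002)&(z<.009); q=sub[m][:,:2];print('plate',m.sum(),cv2.minEnclosingCircle(q.astype(np.float32)))
im=cv2.imread('pics/wrist0.png'); cv2.imwrite('pics/tw.png',cv2.resize(im[80:220,120:280],None,fx=4,fy=4))
im=cv2.imread('pics/scene0.png'); cv2.imwrite('pics/sc.png',cv2.resize(im[140:290,200:440],None,fx=3.3,fy=3.3))
E
```

```text
scene 242 177 0.02629541393216328 156 [0.5065 0.193 ] [0.5087 0.1937] 0.0275 [0.4825 0.1665] [0.5317 0.22  ]
scene 344 210 0.012580772119340278 200 [ 0.5276 -0.1192] [ 0.5274 -0.1174] 0.0282 [ 0.4994 -0.1441] [ 0.5543 -0.0928]
scene 373 243 0.025619613302136024 291 [ 0.4296 -0.2445] [ 0.4311 -0.2428] 0.0274 [ 0.4047 -0.2693] [ 0.4583 -0.2192]
side 264 242 0.024770938213013904 248 [0.5103 0.1957] [0.5119 0.1949] 0.0271 [0.4858 0.1687] [0.5365 0.2195]
side 348 177 0.02403802044160297 113 [ 0.4338 -0.2398] [ 0.4356 -0.2414] 0.028 [ 0.41   -0.2683] [ 0.4593 -0.2158]
side 304 192 0.012299696160285811 116 [ 0.5321 -0.1152] [ 0.5337 -0.1169] 0.0268 [ 0.5071 -0.1412] [ 0.558  -0.0923]
wrist 243 261 0.011824606025948065 1239 [ 0.5315 -0.1189] [ 0.5312 -0.1204] 0.0265 [ 0.5058 -0.145 ] [ 0.5567 -0.0941]
rim 866 0.06746222174351421 [ 0.46507619 -0.01335337] [0.54215658 0.05948637] (array([0.50406175, 0.02310934]), np.float64(0.03630522097624051))
plate 4026 ((0.485757440328598, 0.00513618066906929), 0.0954306572675705)
```

View pics/tw.png

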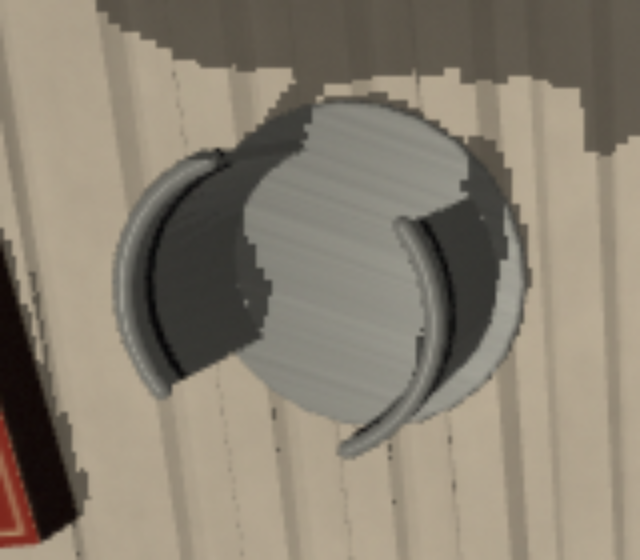

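View pics/sc.png

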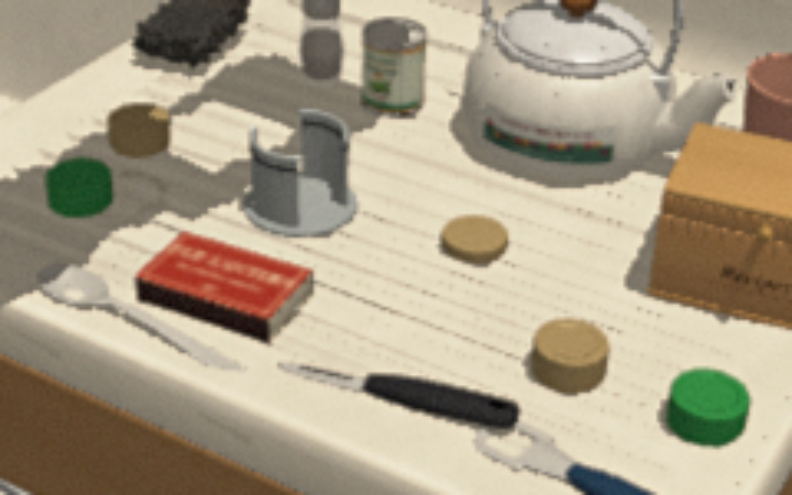

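Run:
```python
from h import *
P,d=cloud('wrist','wrist0')
sub=P[90:210,135:265]; z=sub[...,2]; m=(z>.0645)&(z<.072)
q=sub[m][:,:2]; c,r=circ(q); print(c,r)
a=np.degrees(np.arctan2(*(q-c).T[::-1]))
h,_=np.histogram(a%360,bins=np.arange(0,361,10)); print(h)
a2=np.sort(a%360)
for lo,hi in [(-90,90),(90,270)]:
    s=a[(a>lo)&(a<hi)] if lo<0 else (a%360)[((a%360)>lo)&((a%360)<hi)]
    print(np.percentile(s,[1,99]),'mid',np.percentile(s,[1,99]).mean())
# top-down map
S=1500; W=np.zeros((480,760,3),np.uint8); Z=np.full((480,760),-9.)
for n in ['side','scene','wrist']:
    P,d=cloud(n,n+'0'); im=cv2.imread(f'pics/{n}0.png'); ok=(d>0)&(P[...,2]<.15)&(P[...,2]>-.02)
    p=P[ok]; cc=im[ok]
    X=((.30-p[:,1])*1200).astype(int); Y=((.68-p[:,0])*1200).astype(int)
    k=(X>=0)&(X<758)&(Y>=0)&(Y<478)
    for x,y,zz,col in zip(X[k],Y[k],p[k,2],cc[k]):
        if zz>Z[y,x]+.003: 
            W[y:y+3,x:x+3]=col; Z[y:y+3,x:x+3]=zz
for i in range(0,7): 
    x=int(i*120); cv2.line(W,(x,0),(x,480),(255,0,255),1); cv2.putText(W,f'{.3-i*.1:.1f}',(x,12),0,.4,(0,0,255))
for xx in [.3,.4,.5,.6]: cv2.line(W,(0,int((.68-xx)*1200)),(760,int((.68-xx)*1200)),(255,0,255),1)
cv2.imwrite('pics/map.png',W)
```

```text
[0.50393422 0.02304652] 0.036323288768390194
[37 35 38 21  0  0  0  0  0  0 12 36 38 37 37 39 37 39 36 39 38 16  0  0
  0  0  0  0 11 32 31 32 30 33 32 31]
[-71.95377172  34.44912058] mid -18.75232556980336
[108.55309531 213.86438137] mid 161.2087383388811
```

View pics/map.png

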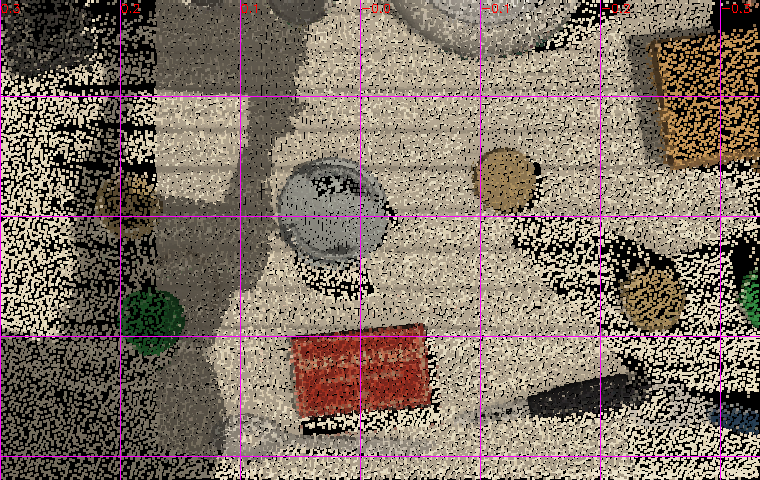

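The wrist-depth rim fit has radius 36.3 mm (35–38 expected). It puts the tower at (0.504, 0.023) with yaw −0.327, so the jaw yaw should be 1.243. The full bars have tops at about 25 mm and sit at (0.510, 0.194) and (0.433, −0.242). The worn bar, top 12 mm, is at (0.531, −0.119). That yaw is free of neighbours at both bars.

```bash
python3 -m pendant '{"dp":[[-2.3,-3.8,0],[-2.3,-3.8,0],[-2.3,-3.8,0],[-2.3,-3.8,0],[-2.3,-3.8,0],[0,0,0],[0,0,0],[0,0,0],[0,0,0],[0,0,0]],"turn":[0,0,0,0,0,-0.124,-0.124,-0.124,-0.124,-0.124],"jaw":[1,1,1,1,1,1,1,1,1,1]}'
python3 -m pendant '{"dp":[[0,0,0.5],[0,0,1],[0,0,1],[0,0,1],[0,0,1],[0,0,0.5],[0,0,0]],"turn":[-0.124,-0.124,-0.124,-0.124,-0.124,0,0],"jaw":[1,1,1,1,1,1,1]}'
cat > look.py <<'E'
import sys
from h import *
s,p,d=grab('wrist',sys.argv[1]); print(s['t'],s['position'],s['orientation'],s['ft_force'],s['grip_width'])
E
python3 look.py w1
```

```text
t: 0.98
position: [0.5169, 0.1784, 0.2311]
orientation: [-3.141, 0.0, 0.626]
ft_force: [0.2, -0.7, 0.2]
grip_width: 0.0855
t: 1.57
position: [0.5165, 0.1781, 0.1802]
orientation: [-3.14, 0.001, 1.236]
ft_force: [-1.0, 0.8, 0.2]
grip_width: 0.0852
1.5667 [0.51648969 0.17806461 0.18021061] [-3.13981862e+00  1.12338632e-03  1.23595031e+00] [-0.98538672  0.78297077  0.16163751] 0.08520807293728085
```

View pics/w1.png

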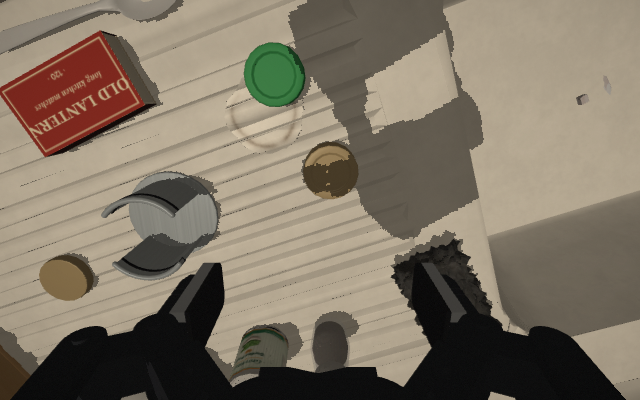

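The bar is at (330,170) and the tower at (172,222). The sponge at (445,280) and the can lie further out in +x. Measuring bar and tower in this view.

```bash
cat >> h.py <<'E'
def delta(target,s=None):
    s=s or telemetry.sense(); r=R.from_euler('xyz',s['orientation']).as_matrix()
    return (r.T@(np.array(target)-s['position'])*100).round(2)
E
python3 - <<'E'
from h import *
print(disc('wrist','w1',330,168,40))
P,d=cloud('wrist','w1')
sub=P[160:290,90:225]; z=sub[...,2]; m=(z>.0645)&(z<.072); print(circ(sub[m][:,:2]),m.sum())
k=(P[...,2]>.03)&(np.hypot(P[...,0]-.51,P[...,1]-.194)<.085)&(d>.25); print(k.sum(), P[k][:5])
print(delta([.5105,.1945,.0]))
E
```

```text
(np.float64(0.024454890436866605), np.int64(2352), array([0.5088, 0.1922]), array([0.5096, 0.1921]), 0.0259, array([0.4838, 0.1665]), array([0.5349, 0.2176]))
(array([0.50305105, 0.0239414 ]), np.float64(0.036298809019173206)) 914
0 []
[ 1.34 -1.12 18.1 ]
```

Bar A is at (0.5095, 0.193), radius 25.9 mm, with clear ground around it. Descending to TCP z ≈ 1 mm.

```bash
python3 -m pendant '{"dp":[[0.6,-0.6,2],[0.57,-0.57,3],[0,0,3],[0,0,3],[0,0,2],[0,0,1],[0,0,0]],"turn":[0,0,0,0,0,0,0],"jaw":[1,1,1,1,1,1,1]}'
python3 look.py w2; python3 -c "
from h import *
print(delta([.5095,.193,.001]))"
```

```text
t: 2.2
position: [0.5092, 0.1929, 0.04]
orientation: [-3.14, 0.001, 1.237]
ft_force: [-0.4, 0.3, 0.6]
grip_width: 0.0851
2.2 [0.50924371 0.19292325 0.04001923] [-3.13958478e+00  1.35355835e-03  1.23740695e+00] [-0.37131158  0.34002857  0.59795095] 0.08513010343391098
[-0.02 -0.04  4.03]
```

View pics/w2.png

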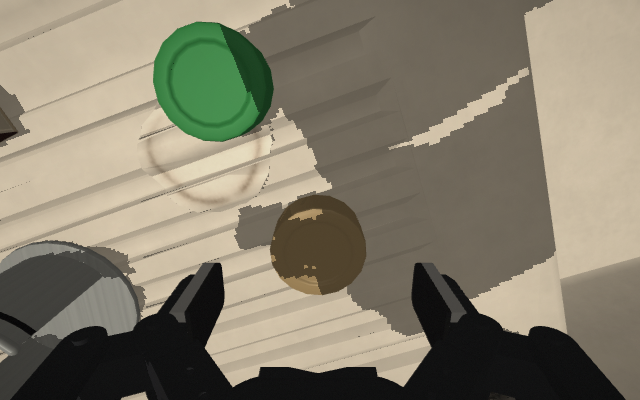

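The bar (318,245) is centred between the fingers (215 and 425 at the tips). Going down and closing.

```bash
python3 -m pendant '{"dp":[[0,0,1.5],[0,0,1.4],[0,0,0.7],[0,0,0.3],[0,0,0],[0,0,0]],"turn":[0,0,0,0,0,0],"jaw":[1,1,1,1,1,-1]}'
python3 -m pendant '{"dp":[[0,0,0],[0,0,0],[0,0,0],[0,0,0],[0,0,0]],"turn":[0,0,0,0,0],"jaw":[-1,-1,-1,-1,-1]}'
python3 look.py w3
```

```text
t: 2.75
position: [0.5104, 0.1932, 0.0032]
orientation: [3.141, -0.001, 1.24]
ft_force: [0.0, -0.5, -0.5]
grip_width: 0.0754
t: 3.17
position: [0.5103, 0.1933, 0.0035]
orientation: [3.14, -0.001, 1.24]
ft_force: [-3.4, -0.1, 17.0]
grip_width: 0.0501
3.1667 [0.51034532 0.19326666 0.00348851] [ 3.14034130e+00 -8.45478678e-04  1.23992154e+00] [-3.37316124 -0.09848653 16.96449454] 0.05009106179201992
```

View pics/w3.png

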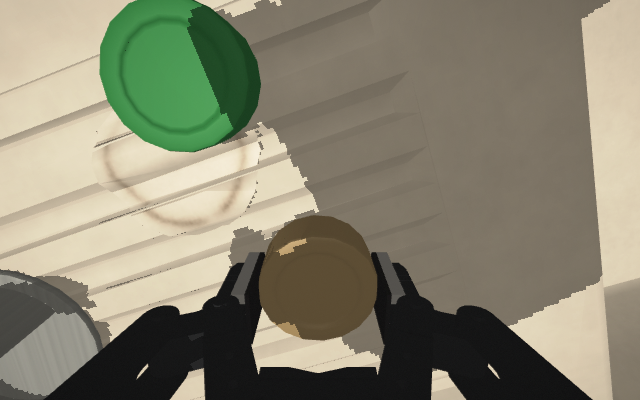

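Gripped at 50 mm. Lifting, then I'll measure the bar in the hand.

```bash
python3 -m pendant '{"dp":[[0,0,-1],[0,0,-2.5],[0,0,-3],[0,0,-3],[0,0,-1.5],[0,0,0],[0,0,0]],"turn":[0,0,0,0,0,0,0],"jaw":[-1,-1,-1,-1,-1,-1,-1]}'
python3 look.py w4
python3 - <<'E'
from h import *
print(disc('wrist','w4',318,290,70)); print(delta([.5035,.0235,.11]))
P,d=cloud('wrist','w4'); z=P[...,2]; m=(z>.0645)&(z<.072)&(abs(P[...,0]-.504)<.06)&(abs(P[...,1]-.023)<.06); print(circ(P[m][:,:2]),m.sum())
E
```

```text
t: 3.8
position: [0.5103, 0.1932, 0.1133]
orientation: [3.14, -0.001, 1.24]
ft_force: [-0.1, 0.3, -0.8]
grip_width: 0.05
3.8 [0.51029055 0.19321645 0.11333341] [ 3.13980488e+00 -1.19140205e-03  1.23999428e+00] [-0.0785436   0.32736269 -0.7874083 ] 0.05002084876716397
(np.float64(0.13412770995021342), np.int64(10622), array([0.5078, 0.1934]), array([0.5058, 0.1942]), 0.0305, array([0.4838, 0.165 ]), array([0.5356, 0.2245]))
[-16.23   4.92   0.23]
(array([0.50300156, 0.02427877]), np.float64(0.036318276925711844)) 1544
```

View pics/w4.png

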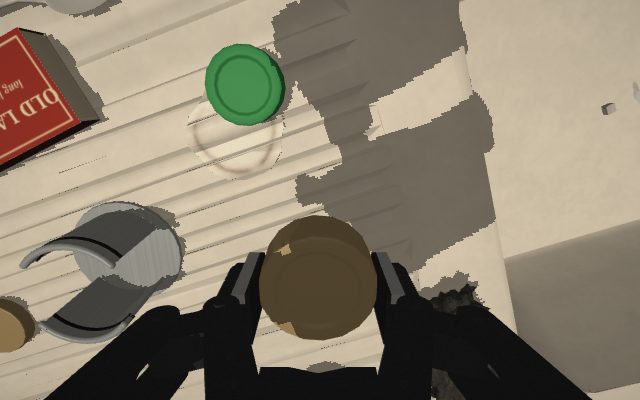

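The bar is flat in the hand, with its top about 22 mm above the TCP. Moving over the tower, (0.5035, 0.024).

```bash
python3 -m pendant '{"dp":[[-1.6,0.5,0],[-3.2,1,0],[-3.2,1,0],[-3.2,1,0],[-3.2,0.9,0],[-1.8,0.5,0],[0,0,0],[0,0,0],[0,0,0]],"turn":[0,0,0,0,0,0,0,0,0],"jaw":[-1,-1,-1,-1,-1,-1,-1,-1,-1]}'
python3 look.py w5
python3 - <<'E'
from h import *
s,p,d=grab('scene','s5')
im=cv2.imread('pics/s5.png'); cv2.imwrite('pics/s5c.png',cv2.resize(im[100:250,200:380],None,fx=4,fy=4))
print(delta([.504,.024,.009])); 
P,d=cloud('wrist','w5'); z=P[...,2]; m=(z>.0645)&(z<.072)&(np.hypot(P[...,0]-.504,P[...,1]-.023)<.042); print(circ(P[m][:,:2]),m.sum())
E
```

```text
t: 4.6
position: [0.5031, 0.0243, 0.1115]
orientation: [-3.14, 0.0, 1.24]
ft_force: [-0.2, 0.9, -0.7]
grip_width: 0.0498
4.6 [0.50310032 0.02431334 0.11151356] [-3.14001374e+00  2.39527183e-04  1.23966037e+00] [-0.17113774  0.90609485 -0.65720613] 0.04978106691019533
[-0.05  0.1  10.28]
(array([0.50025317, 0.02402069]), np.float64(0.03401462651404858)) 923
```

View pics/w5.png

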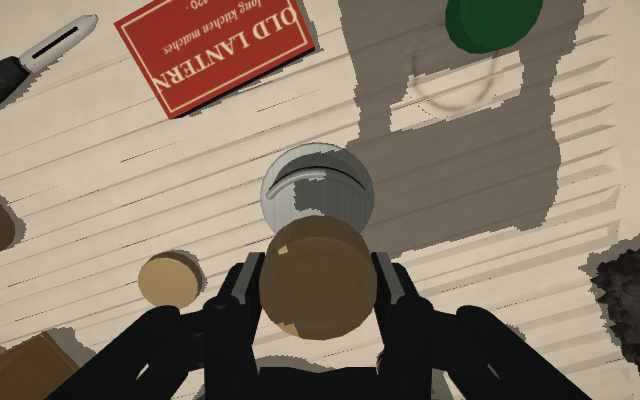

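View pics/s5c.png

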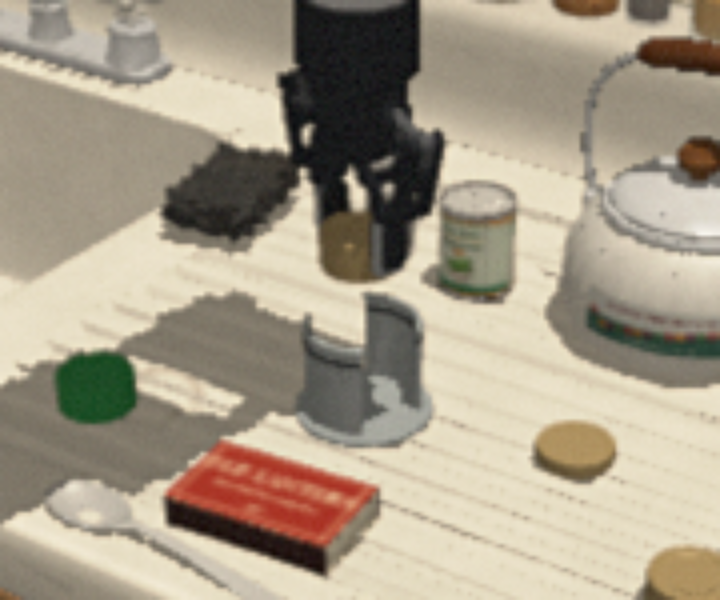

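The bar is held over the tower, with the jaw axis through the slots. Lowering into the tube first, checking force.

```bash
python3 -m pendant '{"dp":[[0,0.1,1],[0,0,1.5],[0,0,1.5],[0,0,1.5],[0,0,1.5],[0,0,1],[0,0,0.5],[0,0,0]],"turn":[0,0,0,0,0,0,0,0],"jaw":[-1,-1,-1,-1,-1,-1,-1,-1]}'
python3 -m pendant '{"dp":[[0,0,0.5],[0,0,0.4],[0,0,0.3],[0,0,0.3],[0,0,0.2],[0,0,0],[0,0,0]],"turn":[0,0,0,0,0,0,0],"jaw":[-1,-1,-1,-1,-1,-1,-1]}'
```

```text
t: 5.37
position: [0.504, 0.024, 0.0262]
orientation: [-3.14, 0.0, 1.241]
ft_force: [-0.2, 0.1, -0.7]
grip_width: 0.0496
t: 5.95
position: [0.5046, 0.0236, 0.0103]
orientation: [3.142, -0.0, 1.24]
ft_force: [-0.8, -0.4, -1.1]
grip_width: 0.0499
```

```bash
python3 -m pendant '{"dp":[[0,0,0.1],[0,0,0.1],[0,0,0],[0,0,0]],"turn":[0,0,0,0],"jaw":[-1,-1,-1,-1]}'
```

```text
t: 6.28
position: [0.5047, 0.0236, 0.0086]
orientation: [3.141, -0.0, 1.24]
ft_force: [-0.4, -1.2, 6.1]
grip_width: 0.05
```

Contact at the expected height (6 N). Releasing and backing up.

```bash
python3 -m pendant '{"dp":[[0,0,0],[0,0,0],[0,0,0],[0,0,0],[0,0,0],[0,0,-0.5],[0,0,-1],[0,0,-2],[0,0,-3],[0,0,-3]],"turn":[0,0,0,0,0,0,0,0,0,0],"jaw":[1,1,1,1,1,1,1,1,1,1]}'
python3 -m pendant '{"dp":[[0,0,-3],[0,0,-3],[0,0,-1],[0,0,0],[0,0,0]],"turn":[0,0,0,0,0],"jaw":[1,1,1,1,1]}'
python3 look.py w6; python3 -c "
from h import *
s,p,d=grab('scene','s6')
im=cv2.imread('pics/s6.png'); cv2.imwrite('pics/s6c.png',cv2.resize(im[130:280,240:420],None,fx=4,fy=4))
print(delta([.4325,-.242,.002]))
"
```

```text
t: 7.12
position: [0.5039, 0.0237, 0.1048]
orientation: [-3.14, 0.0, 1.24]
ft_force: [0.9, -0.6, 1.4]
grip_width: 0.0855
t: 7.53
position: [0.5046, 0.0236, 0.1742]
orientation: [3.14, -0.0, 1.24]
ft_force: [-0.3, 0.5, 0.4]
grip_width: 0.0851
7.5333 [0.50463521 0.02363621 0.17421949] [ 3.13992528e+00 -4.43685951e-04  1.24000243e+00] [-0.26439122  0.47351717  0.39987756] 0.08508326307288944
[-27.44   1.9   17.08]
```

View pics/w6.png

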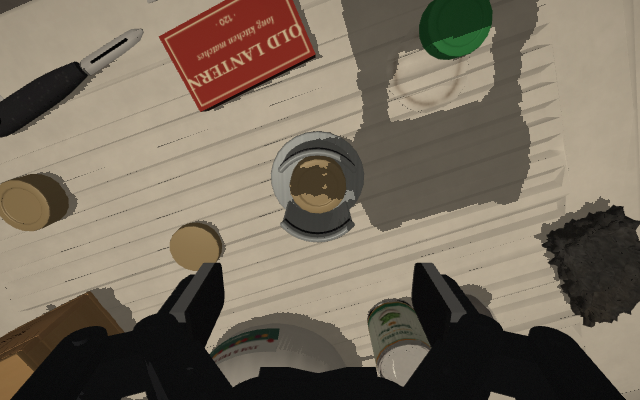

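View pics/s6c.png

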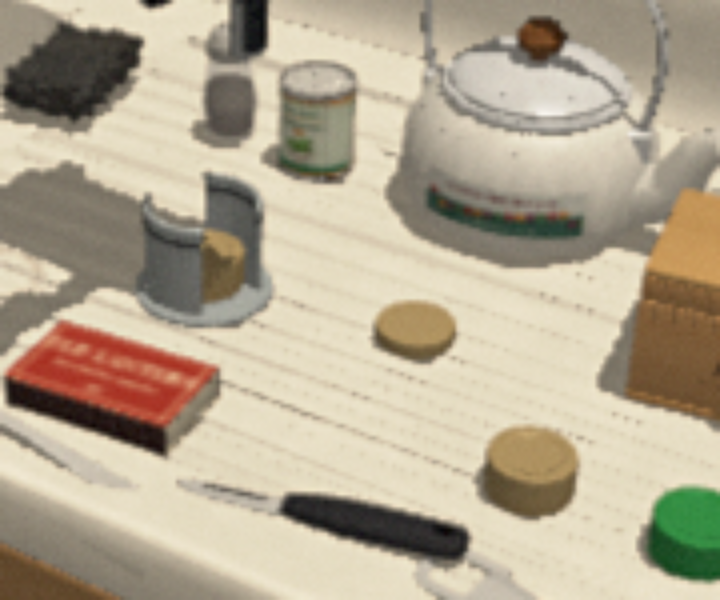

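The first bar lies flat in the tower: wrist (319,184), top ringed evenly by the walls. Bar 2 is at (33,202). Measuring both.

Run:
```python
from h import *
print(disc('wrist','w6',319,184,35)); print(disc('wrist','w6',30,204,45))
P,d=cloud('wrist','w6'); z=P[...,2]; m=(z>.0645)&(z<.072)&(np.hypot(P[...,0]-.504,P[...,1]-.023)<.042); print(circ(P[m][:,:2]),m.sum())
```

```text
(np.float64(0.029449006852461296), np.int64(2447), array([0.5033, 0.0233]), array([0.5041, 0.0227]), 0.0262, array([ 0.4785, -0.0029]), array([0.5296, 0.0487]))
(np.float64(0.02442744306875677), np.int64(2288), array([ 0.4335, -0.2431]), array([ 0.4343, -0.2456]), 0.0269, array([ 0.4078, -0.2715]), array([ 0.4586, -0.2197]))
(array([0.50285764, 0.02313624]), np.float64(0.03627170316073631)) 1021
```

```bash
python3 -m pendant '{"dp":[[-2,0.2,0],[-4,0.3,0],[-4,0.3,0],[-4,0.3,0],[-4,0.3,0],[-4,0.3,0],[-4,0.2,0],[-1.4,0,0],[0,0,0],[0,0,0]],"turn":[0,0,0,0,0,0,0,0,0,0],"jaw":[1,1,1,1,1,1,1,1,1,1]}'
python3 look.py w7
```

```text
t: 8.47
position: [0.4327, -0.2419, 0.1722]
orientation: [-3.139, -0.001, 1.238]
ft_force: [-0.7, -0.0, -0.2]
grip_width: 0.0855
8.4667 [ 0.43267392 -0.24192879  0.17224023] [-3.13945968e+00 -8.04221915e-04  1.23791119e+00] [-0.69600772 -0.00710102 -0.17583928] 0.08551573032082194
```

View pics/w7.png

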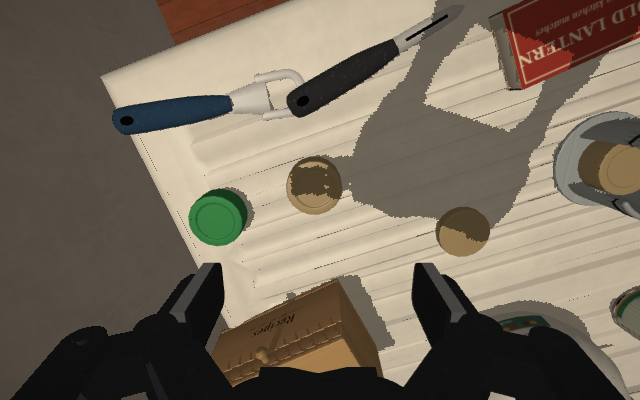

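Bar 2 is at (314,185), green decoy at (218,217), recipe box at (305,330). Measuring bar 2 and checking the clearance around it.

Run:
```python
from h import *
b=disc('wrist','w7',314,185,40); print(b)
t=[*(b[2]+b[3])/2,.002]; print(delta(t))
s=telemetry.sense(); r=R.from_euler('xyz',s['orientation']).as_matrix()
for fn,n in [('w7','wrist'),('scene0','scene'),('side0','side')]:
    P,d=cloud(n,fn); q=(P-np.array(t))@r
    k=(abs(q[...,0])<.075)&(abs(q[...,1])<.075)&(P[...,2]>.03)&(P[...,2]<.15)&(d>.25)
    print(n,k.sum(), q[k].min(0) if k.any() else '',P[k].max(0) if k.any() else '')
```

```text
(np.float64(0.02461826383285018), np.int64(2389), array([ 0.432 , -0.2461]), array([ 0.4331, -0.2464]), 0.0261, array([ 0.4073, -0.2721]), array([ 0.4582, -0.2206]))
[-0.51  0.15 17.04]
wrist 0  
scene 0  
side 0
```

```bash
python3 -m pendant '{"dp":[[-0.3,0.1,2],[0,0,3],[0,0,3],[0,0,3],[0,0,2],[0,0,1],[0,0,0]],"turn":[0,0,0,0,0,0,0],"jaw":[1,1,1,1,1,1,1]}'
python3 look.py w8; python3 -c "
from h import *
print(disc('wrist','w8',318,240,60),delta([.4325,-.2445,.0025]))"
```

```text
t: 9.1
position: [0.4327, -0.2432, 0.0315]
orientation: [-3.138, -0.001, 1.241]
ft_force: [-0.4, -0.6, -0.3]
grip_width: 0.0855
9.1 [ 0.43273979 -0.24316289  0.03145178] [-3.13786001e+00 -1.20465355e-03  1.24130549e+00] [-0.35163633 -0.55401237 -0.32749321] 0.08548596131730717
(np.float64(0.02435966791598821), np.int64(7213), array([ 0.4308, -0.2456]), array([ 0.4329, -0.2464]), 0.0262, array([ 0.4071, -0.2716]), array([ 0.4578, -0.2205])) [-0.1  -0.05  3.03]
```

View pics/w8.png

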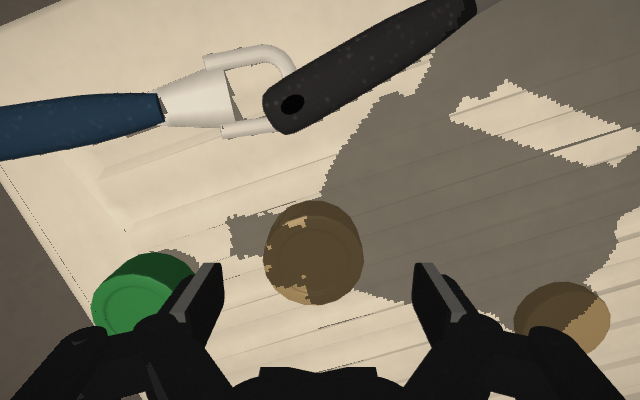

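Bar 2 is centred at (313,252). The green decoy at (145,300) sits close to the left finger, so I'm measuring that clearance before going down.

Run:
```python
from h import *
s=telemetry.sense(); r=R.from_euler('xyz',s['orientation']).as_matrix()
for n,fn,u,v in [('wrist','w7',218,220),('scene','s6',414,260)]:
    b=disc(n,fn,u,v,40 if n=='wrist' else 16); print(b); print(((np.array([*b[3],.02])-s['position'])@r*100).round(2))
b=disc('wrist','w7',463,232,40);print(b,((np.array([*b[3],.02])-s['position'])@r*100).round(2))
```

```text
(np.float64(0.024693195233229465), np.int64(2218), array([ 0.4321, -0.3443]), array([ 0.4329, -0.3451]), 0.026, array([ 0.4071, -0.3703]), array([ 0.4579, -0.3196]))
[-9.6   3.24  1.27]
(np.float64(0.025322899449349734), np.int64(329), array([ 0.4294, -0.3435]), array([ 0.4314, -0.343 ]), 0.0277, array([ 0.4047, -0.3685]), array([ 0.4571, -0.3181]))
[-9.45  3.03  1.27]
(np.float64(0.011366256610995773), np.int64(1944), array([ 0.5289, -0.121 ]), array([ 0.5305, -0.1207]), 0.0263, array([ 0.5045, -0.1462]), array([ 0.5557, -0.095 ])) [14.79  5.21  1.28]
```

The nearest gap is about 18 mm, which is clear. Going down to grasp.

```bash
python3 -m pendant '{"dp":[[-0.1,-0.05,1],[0,0,1],[0,0,0.6],[0,0,0.3],[0,0,0],[0,0,0]],"turn":[0,0,0,0,0,0],"jaw":[1,1,1,1,1,-1]}'
python3 -m pendant '{"dp":[[0,0,0],[0,0,0],[0,0,0],[0,0,0],[0,0,0]],"turn":[0,0,0,0,0],"jaw":[-1,-1,-1,-1,-1]}'
python3 -m pendant '{"dp":[[0,0,-1],[0,0,-2.5],[0,0,-3],[0,0,-3],[0,0,-3],[0,0,-1.5],[0,0,0],[0,0,0]],"turn":[0,0,0,0,0,0,0,0],"jaw":[-1,-1,-1,-1,-1,-1,-1,-1]}'
python3 look.py w9; python3 -c "
from h import *
print(disc('wrist','w9',318,290,70),delta([.504,.024,.11]))"
```

```text
t: 9.65
position: [0.4327, -0.2456, 0.0043]
orientation: [-3.141, -0.0, 1.24]
ft_force: [0.1, 0.2, 0.6]
grip_width: 0.0754
t: 10.07
position: [0.4329, -0.2458, 0.0051]
orientation: [3.141, 0.0, 1.24]
ft_force: [-2.0, 2.3, 13.4]
grip_width: 0.0499
t: 10.73
position: [0.433, -0.2458, 0.1453]
orientation: [3.139, 0.001, 1.24]
ft_force: [0.3, 0.6, -2.2]
grip_width: 0.0498
10.7333 [ 0.43296412 -0.24583402  0.14529295] [3.13944731e+00 6.76073845e-04 1.23999099e+00] [ 0.29543078  0.62192353 -2.21191112] 0.049757551752013095
(np.float64(0.1646071413930122), np.int64(10368), array([ 0.431 , -0.2458]), array([ 0.429 , -0.2451]), 0.0308, array([ 0.4071, -0.2737]), array([ 0.4589, -0.2145])) [27.81 -1.99  3.42]
```

View pics/w9.png

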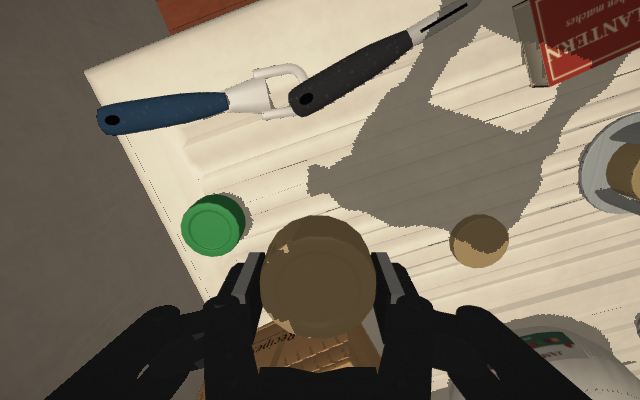

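Bar 2 is held flat at (318,275) in the wrist view, its bottom about 5 mm below the TCP. Moving to the tower.

```bash
python3 -m pendant '{"dp":[[2,-0.2,0],[4,-0.3,0],[4,-0.3,0],[4,-0.3,0],[4,-0.3,0],[4,-0.3,0],[4,-0.3,0],[1.8,0,0],[0,0,0],[0,0,0]],"turn":[0,0,0,0,0,0,0,0,0,0],"jaw":[-1,-1,-1,-1,-1,-1,-1,-1,-1,-1]}'
python3 look.py w10; python3 -c "
from h import *
print(delta([.504,.0235,.036]))"
```

```text
t: 11.62
position: [0.5034, 0.0247, 0.143]
orientation: [-3.139, 0.001, 1.242]
ft_force: [-0.5, -0.2, -0.7]
grip_width: 0.0496
11.6167 [0.503398   0.02474271 0.14302873] [-3.13936934e+00  6.98536833e-04  1.24232667e+00] [-0.47732914 -0.17537525 -0.70763194] 0.04964799979434227
[-0.    0.1  10.72]
```

View pics/w10.png

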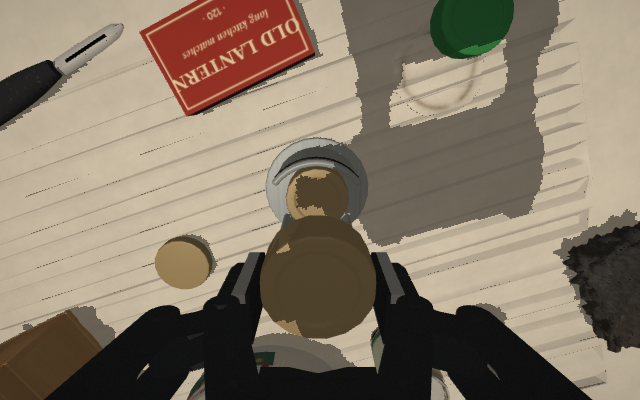

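Aligned above the tower, with the first bar still centred beneath. Lowering.

```bash
python3 -m pendant '{"dp":[[0,0.1,1],[0,0,2],[0,0,2],[0,0,2],[0,0,1],[0,0,1],[0,0,0.5],[0,0,0.5],[0,0,0],[0,0,0]],"turn":[0,0,0,0,0,0,0,0,0,0],"jaw":[-1,-1,-1,-1,-1,-1,-1,-1,-1,-1]}'
python3 -m pendant '{"dp":[[0,0,0.2],[0,0,0.2],[0,0,0.1],[0,0,0],[0,0,0]],"turn":[0,0,0,0,0],"jaw":[-1,-1,-1,-1,-1]}'
```

```text
t: 12.5
position: [0.5052, 0.0234, 0.0446]
orientation: [3.141, -0.0, 1.24]
ft_force: [-0.3, 0.2, -0.1]
grip_width: 0.0497
t: 12.92
position: [0.505, 0.0235, 0.0393]
orientation: [3.142, -0.0, 1.24]
ft_force: [0.6, 0.3, -0.7]
grip_width: 0.0495
```

```bash
python3 -m pendant '{"dp":[[0,0,0.1],[0,0,0.1],[0,0,0.1],[0,0,0],[0,0,0]],"turn":[0,0,0,0,0],"jaw":[-1,-1,-1,-1,-1]}'
```

```text
t: 13.33
position: [0.505, 0.0235, 0.0362]
orientation: [-3.141, 0.0, 1.24]
ft_force: [-0.2, -0.5, -1.0]
grip_width: 0.0495
```

```bash
python3 -m pendant '{"dp":[[0,0,0.1],[0,0,0],[0,0,0]],"turn":[0,0,0],"jaw":[-1,-1,-1]}'
```

```text
t: 13.58
position: [0.5051, 0.0235, 0.0361]
orientation: [3.141, -0.0, 1.24]
ft_force: [-4.5, -0.1, 21.3]
grip_width: 0.0502
```

Firm contact at the expected height (21 N). Releasing and retreating.

```bash
python3 -m pendant '{"dp":[[0,0,-0.1],[0,0,0],[0,0,0],[0,0,0],[0,0,0],[0,0,0],[0,0,-0.5],[0,0,-1],[0,0,-2],[0,0,-3]],"turn":[0,0,0,0,0,0,0,0,0,0],"jaw":[-1,1,1,1,1,1,1,1,1,1]}'
python3 -m pendant '{"dp":[[0,0,-3],[0,0,-3],[0,0,-2],[0,0,0],[0,0,0]],"turn":[0,0,0,0,0],"jaw":[1,1,1,1,1]}'
python3 look.py w11
python3 - <<'E'
from h import *
s,p,d=grab('scene','s11')
im=cv2.imread('pics/s11.png'); cv2.imwrite('pics/s11c.png',cv2.resize(im[130:280,240:420],None,fx=4,fy=4))
P,d=cloud('wrist','w11'); z=P[...,2]; m=(z>.0645)&(z<.072)&(np.hypot(P[...,0]-.504,P[...,1]-.023)<.042); print(circ(P[m][:,:2]),m.sum())
print(disc('wrist','w11',319,184,45))
q=P[(abs(z-.056)<.006)&(np.hypot(P[...,0]-.504,P[...,1]-.023)<.024)]
A=np.c_[q[:,:2],np.ones(len(q))]; k=np.linalg.lstsq(A,q[:,2],rcond=None)[0]; print('tilt',k[:2],len(q),np.median(q[:,2]))
E
```

```text
t: 14.42
position: [0.5038, 0.0235, 0.1013]
orientation: [-3.138, 0.001, 1.24]
ft_force: [-0.3, -0.1, -0.7]
grip_width: 0.0851
t: 14.83
position: [0.5055, 0.0235, 0.183]
orientation: [3.139, -0.001, 1.24]
ft_force: [-0.6, 1.0, -0.3]
grip_width: 0.0853
14.8333 [0.50553743 0.02345292 0.18299816] [ 3.13861190e+00 -7.73017732e-04  1.24003230e+00] [-0.55998719  1.00992862 -0.32813746] 0.08530989978368878
(array([0.50281196, 0.02307471]), np.float64(0.03626348288064574)) 964
(np.float64(0.05567415574255566), np.int64(2725), array([0.5042, 0.023 ]), array([0.5052, 0.0226]), 0.026, array([ 0.4795, -0.0033]), array([0.5303, 0.0486]))
tilt [-7.80036354e-03 -9.75489212e-05] 2389 0.05595733222281618
```

View pics/w11.png

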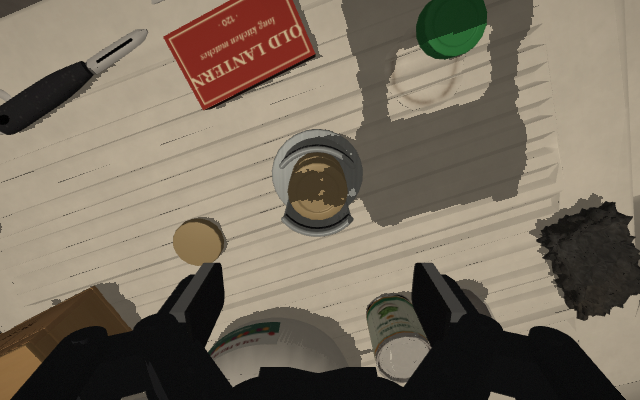

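View pics/s11c.png

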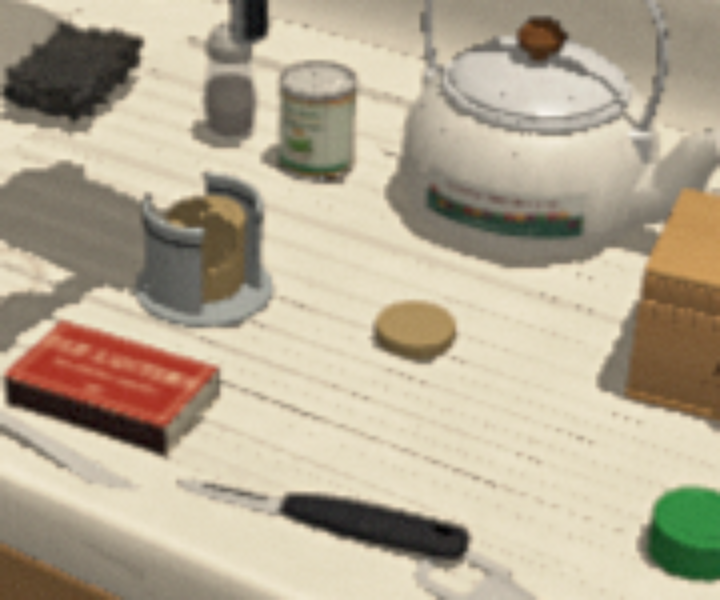

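The stack top is at z ≈ 56 mm (57 expected), tilted under 0.01 rad and centred within 3 mm of the axis. The worn bar is untouched at (415,330) in the enlarged scene crop, and the gripper is clear. Handing in.

```bash
python3 -c "
from workcell import sign_off
print(sign_off())"
```

```text
the job is handed in; nothing more can be done
None
```

Both full soap bars are stacked in the tower, one flat on the other. I handed the job in at about 15 s of the 46 s allowed; no verdict is reported.

- **Stack height:** before the hand-in the top measured about 56 mm against the 57 mm fill line. The wrist camera had been reading the bar tops about 1.5 mm low.
- **Stack position:** the top bar was tilted less than 0.01 rad and sat within about 3 mm of the tower's axis. The first bar, checked before stacking, was flat on the floor plate and within about 2 mm of the axis.
- **Worn bar:** it was never touched and lies on the counter about 145 mm from the tower.
- **Robot:** the gripper was open and clear, with the TCP at z = 183 mm. The highest force I read was about 21 N, when the second bar was pressed down onto the first.

No check failed. Position estimates from the different cameras differed by up to about 7 mm (most for bar 2), within the grasp slack. The jaws read about 50 mm on the 52 mm bars.

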